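Peg the air flap's stay and lock it with the keeper

TASK

Open the flap of the ventilation box with its flat stay bar and drop the stay's third hole, counted from the flap, fully down over the fixed peg on the box top, so that the flap is held at that width. Then swing the keeper arm over the stay and the peg, fully home against its stop, and leave the other things on the bench alone.

Things in the scene. Friction and masses are not known exactly. Their poses are not given: they have to be found in the camera images.
- unit: Fixed galvanised sheet-metal ventilation box, 210 (x) by 360 (y) by 120 mm high, with a short round duct stub (84 mm diameter) on each y end. Origin: centre of its underside, on the bench. Its own +x side is open and is covered by the flap; x to the flap side, y to the flap's hinge, z up. Peg, keeper and most of the stay are on its flat top, 120 mm above the bench.
- flap (a joint): Angle of the grey flap (330 mm wide, 120 mm high, on an upright hinge at the +y end of the box's open side). 0 is shut; grows to 1.0 as it opens outward (anticlockwise seen from above). Stays where it is left (light friction, under 1 N at the stay).
- flap_hinge (a point): Flap's hinge axis (vertical), at the height of the box top. In the box's frame at x +108, y +165 mm.
- swivel (a joint): Swing of the stay about the upright pivot post on the flap. 0: the stay is square to the flap, pointing inward over the box; grows clockwise seen from above (knob end towards the flap's hinge). Light friction. In the box's frame the stay points (pivot to knob) at angle pi + flap - swivel, anticlockwise from +x. Begins swung clear of the peg, towards the hinge end.
- stay (a joint): Height by which the stay is lifted along its pivot post, m: 0 is fully down (bar underside 12 mm above the box top), at most 0.040. The stay always stays level as it is lifted and sinks by its own weight. To clear the peg it must be lifted more than 22 mm.
- stay_pivot (a point): Axis of the pivot post on the flap that carries the stay, at the level of the bar's upper face. The post is 12 mm thick and ends 56 mm above the box top; it is 165 mm from the flap's hinge along the flap and 6 mm outward from the hinge line: in the box's frame, relative to the hinge, at (6 cos f + 165 sin f, 6 sin f - 165 cos f) mm for flap angle f.
- stay_knob (a point): Middle of the upright black knob on the stay near its free end: a cylinder 22 mm across, 44 mm high, 182 mm from the pivot axis. This point is 22 mm above the bar and 22 mm below the knob top; grasp here. Moving the knob moves stay and flap together. The stay (180 g) may turn in the fingers and creep down while it turns: grip firmly or turn the gripper along with it.
- stay_hole1 (a point): Centre, at the bar's upper face, of the first hole, 72 mm from the pivot. The stay is a dark steel flat bar 211 by 34 by 6 mm, with four round 16 mm holes in a row between pivot and knob.
- stay_hole2 (a point): Second hole, 100 mm from the pivot.
- stay_hole3 (a point): Third hole, 128 mm from the pivot: the one to use.
- stay_hole4 (a point): Fourth hole, 156 mm from the pivot, next to the knob.
- peg (a point): Tip of the fixed steel peg on the box top: 10 mm thick, 34 mm high above the box top, its upper 8 mm tapered to 4 mm. In the box's frame at x +50, y -30 mm.
- keeper (a joint): Swing of the keeper, a flat steel arm 102 mm long from its pivot, 22 wide, 6 thick, underside 39 mm above the box top, just over the peg. 0: points to the box's -y; grows anticlockwise seen from above; at pi it is against its stop, across stay and peg, pointing to +y. Begins open, 0.7 to 1.6. Light friction, stays where left. Closed, it blocks the stay from lifting off or on.
- keeper_hinge (a point): Upright pivot axis of the keeper, at the arm's upper face; 60 mm from the peg, in the box's frame at x +50, y -90 mm.
- keeper_knob (a point): On the keeper's upright black knob (22 mm diameter, 36 mm high, on the arm's upper face, 90 mm from the keeper's pivot). This point lies 20 mm above the arm's upper face and 16 mm below the knob's top: grasp it here or a little higher. A tight grip rolls out of the fingers over a long swing: turn the gripper along with the arm, regrasp, or push the knob.
- screwdriver: Loose screwdriver, 200 mm long, lying on the bench; leave alone. Origin: under its middle.
- coupling: Loose steel pipe coupling, a ring 90 mm in diameter and 60 mm high; leave alone. Origin: centre of its underside.
- sealant_tin: Loose tin, 80 mm in diameter and 100 mm high; leave alone. Origin: centre of its underside.

How it is judged:
By the outcome, as a careful person would: the job done as asked, in the order asked, and still so for the second after the job is handed in, with the robot touching nothing.
It also fails if it takes over 61 s, if anything falls off the work surface, if the arm or the gripper's body presses on something with over 40 N, if the wrist force passes 120 N, or if a joint passes its speed limit or range.

ROBOT

A 6-joint arm with a two-finger parallel gripper is mounted at the origin on the work surface. World frame = base frame: x ahead of the robot, y to its left, z up, the work surface at z = 0. Lengths are in m, angles in rad, forces in N, time in s.
With the tool pointing down it reaches from about 0.2 to 0.875 m from the base axis. Payload 3.4 kg.
Tool frame: the origin (TCP) lies at the very end of the fingers, on their centre line; the grasp point (between the pads) lies 19 mm behind it (r.grip_depth is the distance from the TCP to the grasp point, in m); z points along the fingers, y is the line along which they close (so a half turn about z gives the same grasp; the last joint's range is limited). The gripper opens to 94 mm and grips with 3 to 60 N. Pads are 16 mm wide; open, the fingers measure 119 mm over their backs; the gripper's body (75 mm by 177 mm) begins 78 mm behind the grasp point.
Start: joints at [-1.452, 0.276, 1.505, -0, 1.361, -0.121], TCP at [0.137, -0.559, 0.182] pointing down, gripper open.
Joint ranges: [-2.89, 2.89], [-0.75, 2.08], [0.22, 2.7], [-1.18, 4.32], [0.11, 2.71], [-2.7, 2.7]. Speed limits (rad/s): [2.57, 2.57, 3.14, 3.14, 3.14, 3.14].

INTERFACE

Orientations are given as a unit quaternion [x, y, z, w].
In Python, from plant import r gives the robot as it stands. The module is installed in compiled form; this text tells all that it offers.
- The arm moves only by the shell command python3 -m crank 'ROWS' [OPENING]. ROWS is JSON, a list of rows, each an object with "xyz": the shift along the tool's x, y, z each as a share of 150 mm, from -1 to 1, a list of three; "turn": the turn, a rotation vector about the tool's x, y, z each as a share of 0.5 rad, from -1 to 1, a list of three. A call has 1 to 20 rows; each row is the pose to reach, as a shift and turn from the pose commanded when the call began, along the tool's axes at that moment; what a row does not reach only later rows make up. A row lasts 1/12 s, in which the tool goes at most 41.7 mm and 7.16 degrees, less where a joint would pass 70% of its speed; a pose out of reach is approached as far as the arm can. A call with a number of a shift or a turn outside -1 to 1 is refused whole. A call with a gripper value outside its range is refused whole. OPENING is the gripper's target within -1 to 1 (shut at 1, half-way at 0, fully open at -1), set as the call begins (- or left out, the last holds). The fingers move at their own pace and stop on an object; the grip force is fixed at half the most. Time passes only in rows, so rows that repeat a pose let the fingers close. It gives the time, the measured TCP pose, the force, the opening and the grip force at its end, in the units of the state.
- r.state(): the state, without advancing time (a new reading comes with each control period).
- r.get_image(name): name is "scene" or "side" or "wrist"; returns the picture (400x640x3 uint8, red, green, blue); there is no depth.
- r.camera_info(name): a dict with "vfov" (degrees; the focal length in pixels is half the picture's height over the tangent of half this angle, whatever the lens; pixels are square), "cx", "cy" (the principal point, pixels), "dist_coeffs" ([k1, k2, p1, p2, k3] as OpenCV has them; the pictures are not rectified), "T" (4x4, takes a point from camera to world coordinates). Camera axes: x right, y up, looking along -z (the intrinsics and any distortion apply to the point x, -y, -z); pixel columns grow to the right and rows downward; lengths in m; the calibration is good to about 2 mm. A picture is of the moment at which its call begins: read the wrist's pose just before it. camera_info takes no time and is no camera call; for the wrist camera it gives the pose at the moment of the call.
- r.sign_off(): hands the job in; it is judged then, once.
Trained networks look in the newest picture that a camera, given by its name, has taken for a name from the list of things; names that differ only in an ending like _2 or _b are one class to them, and where a whole thing is asked for, a point or a joint stands for the part that bears it (a point fixed in the world has none). Each returns a list of dicts, best first, with "score" (0 to 1); they miss things now and then, are a little off and sometimes report something else, mostly with a low value. They report only what shows in the picture. A call takes as long as a camera call.
- r.boxes_of(camera, thing): "rect" ([left, top, right, bottom] in pixels, round what is visible of it).
- r.silhouettes(camera, thing): "region" (400x640 bool, what is visible of it) and "rect" ([left, top, right, bottom] in pixels, round what is visible of it).
- r.mark_of(camera, thing): "uv" ([column, row] in pixels: a listed point, or the origin of a listed thing).
The state is a dict: "clock": time; "joint_pos": joint angles; "qd": joint speeds; "joint_efforts": joint torques, N m; "ee_pos": TCP position; "eef_rot": TCP orientation; "ft_force": force on the tool from outside, world axes, zero at the start; "wrist_torque": the same for the moment, N m; "grip_width": opening from 0.0 (shut) to 1.0 (fully open); "grip_force": force on a finger pad.
Only numpy, scipy, OpenCV 4.12 (cv2) and the standard library are available. Lean on these libraries where they do the work, as an engineer would, in place of code of your own. Each camera call takes 0.05 s, during which the arm holds its last target. There are 200 camera calls.

## Working session

There is one attempt and no reset: what is moved stays moved. The work goes in short steps, Python scripts to look and compute and a shell command to move; the robot and the scene stay as the last step left them, time stands still between calls to the robot, and variables do not carry over. Pictures are saved under pics/ and viewed, at most 10 in all, crops included, and the job is handed in when it is done.

```bash
mkdir -p pics
cat > h.py <<'E'
import numpy as np, cv2
from plant import r
from scipy.spatial.transform import Rotation as R
from scipy.optimize import least_squares
def snap(cam,fn=None):
    ci=r.camera_info(cam); im=r.get_image(cam)
    if fn: cv2.imwrite('pics/'+fn,im[:,:,::-1])
    return ci,im
def K(ci):
    f=200/np.tan(np.radians(ci['vfov'])/2)
    return np.array([[f,0,ci['cx']],[0,f,ci['cy']],[0,0,1.]])
def proj(ci,P):
    T=np.linalg.inv(np.array(ci['T'])); P=np.atleast_2d(P)
    p=P@T[:3,:3].T+T[:3,3]; p=p*[1,-1,-1]
    return cv2.projectPoints(p.reshape(-1,1,3),np.zeros(3),np.zeros(3),K(ci),np.array(ci['dist_coeffs'],float))[0].reshape(-1,2)
def onplane(ci,uv,z):
    n=cv2.undistortPoints(np.array(uv,float).reshape(1,1,2),K(ci),np.array(ci['dist_coeffs'],float)).ravel()
    T=np.array(ci['T']); d=T[:3,:3]@np.array([n[0],-n[1],-1]); o=T[:3,3]
    return o+d*(z-o[2])/d[2]
def box2w(b,p):
    x,y,th=b; c,s=np.cos(th),np.sin(th); p=np.atleast_2d(p)
    return np.c_[x+c*p[:,0]-s*p[:,1], y+s*p[:,0]+c*p[:,1], p[:,2]]
E
python3 - <<'E'
from h import *
cis={}
for c in('scene','side','wrist'):
    cis[c],_=snap(c,c+'0.png')
    print(c,cis[c]['vfov'],np.round(np.array(cis[c]['T'])[:3,3],3))
    for t in('peg','keeper_hinge','flap_hinge','stay_pivot','stay_knob','keeper_knob','unit','stay_hole3','stay_hole1','coupling','sealant_tin','screwdriver'):
        m=r.mark_of(c,t)
        if m: print(t,[(np.round(q['uv'],1).tolist(),round(q['score'],2)) for q in m[:2]])
print(r.state())
a=[cv2.imread('pics/%s0.png'%c) for c in('scene','side')]
cv2.imwrite('pics/both.png',cv2.resize(np.vstack(a),(480,600)))
E
```

```text
scene 43.69906997744979 [ 1.181 -0.499  1.515]
peg [([316.7, 209.3], 0.88)]
keeper_hinge [([304.4, 218.3], 0.53)]
flap_hinge [([380.4, 200.0], 0.65)]
stay_knob [([328.1, 177.4], 0.56), ([196.8, 271.7], 0.53)]
keeper_knob [([294.9, 241.8], 0.72)]
unit [([318.7, 219.7], 0.9)]
stay_hole3 [([339.3, 200.7], 0.77), ([340.2, 212.4], 0.73)]
stay_hole1 [([339.3, 200.7], 0.77), ([340.2, 212.4], 0.73)]
coupling [([427.6, 165.6], 0.84)]
sealant_tin [([249.9, 307.0], 0.72)]
screwdriver [([195.1, 271.5], 0.81)]
side 44.09226382114429 [-0.124  0.615  1.089]
peg [([328.1, 152.9], 0.58)]
keeper_hinge [([342.1, 139.3], 0.58)]
flap_hinge [([258.3, 183.4], 0.56)]
stay_pivot [([294.9, 142.7], 0.88)]
stay_knob [([382.3, 130.3], 0.75), ([319.7, 186.1], 0.64)]
keeper_knob [([349.4, 114.9], 0.77), ([307.2, 161.7], 0.52)]
unit [([327.5, 201.9], 0.74), ([344.6, 114.7], 0.71)]
stay_hole3 [([311.2, 169.9], 0.77), ([308.5, 161.7], 0.73)]
stay_hole1 [([311.2, 169.9], 0.77), ([308.5, 161.7], 0.73)]
coupling [([190.2, 285.6], 0.86)]
sealant_tin [([384.6, 126.1], 0.95)]
screwdriver [([446.8, 146.9], 0.63)]
wrist 71.01758137875177 [ 0.218 -0.538  0.384]
{'clock': 1.95, 'joint_pos': array([-1.45201041e+00,  2.75919038e-01,  1.50488824e+00,  1.73191737e-05,
        1.36071258e+00, -1.20991939e-01]), 'qd': array([-0.00012543,  0.00048758,  0.00076974,  0.00167318, -0.00046104,
        0.00035497]), 'joint_efforts': array([ 4.27425493e-04, -4.04457271e+01, -2.37494051e+01,  7.02405372e-02,
        2.49175559e-02, -2.10452157e-06]), 'ee_pos': array([ 0.13656588, -0.5585886 ,  0.18218684]), 'eef_rot': array([9.92822141e-01, 1.19600142e-01, 8.42910627e-06, 3.64067788e-05]), 'ft_force': array([-0.12554763,  0.01715905,  0.04625286]), 'wrist_torque': array([-0.00876282,  0.01837844,  0.00180538]), 'grip_force': 0.0, 'grip_width': 1.0039491929949773}
```

View pics/scene0.png

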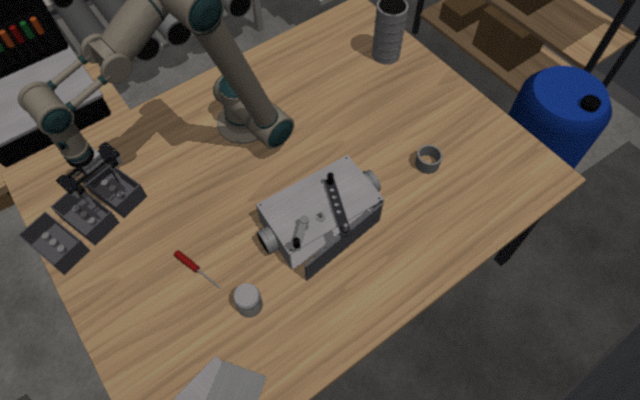

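View pics/side0.png

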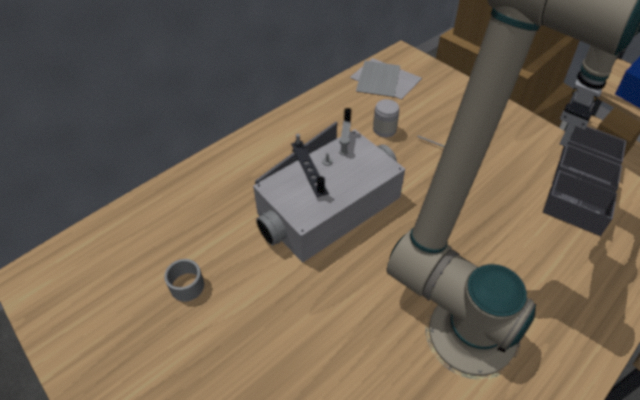

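The scene picture shows the stay's knob at (330,179), its pivot near (346,229), the peg at (320,215) and the keeper's knob at (296,242). In the side picture, the stay knob is at (320,186), the pivot at (298,142) and the keeper knob at (347,115). Next I fit a model to these.

```bash
cat >> h.py <<'E'
def model(v,lift=0):
    b=v[:3]; f,s,k=v[3:6]
    pv=np.array([.108+.006*np.cos(f)+.165*np.sin(f),.165+.006*np.sin(f)-.165*np.cos(f)])
    a=np.pi+f-s; d=np.array([np.cos(a),np.sin(a)]); z=.138+lift
    kd=np.array([np.sin(k),-np.cos(k)]); kp=np.array([.05,-.09])+.09*kd
    D=dict(peg=[.05,-.03,.154],keeper_hinge=[.05,-.09,.165],keeper_knob=[*kp,.185],flap_hinge=[.108,.165,.12],
      stay_pivot=[*pv,z],stay_knob=[*(pv+.182*d),z+.022],unit=[0,0,0])
    for i,l in enumerate((.072,.1,.128,.156)): D['stay_hole%d'%(i+1)]=[*(pv+l*d),z]
    return {n:box2w(b,p)[0] for n,p in D.items()}
def fit(obs,v0,lift=0,reg=None):
    def res(v):
        M=model(v,lift); e=[]
        for ci,n,uv in obs: e+=list(proj(ci,M[n])[0]-uv)
        return np.array(e) if reg is None else np.r_[e,(v-v0)/reg]
    return least_squares(res,v0,loss='soft_l1',f_scale=2.)
E
python3 - <<'E'
from h import *
ci={c:r.camera_info(c) for c in('scene','side')}
S=[('peg',(316.7,209.3)),('keeper_hinge',(304.4,218.3)),('flap_hinge',(380.4,200)),('keeper_knob',(294.9,241.8)),('stay_knob',(328.1,177.4)),('stay_pivot',(346,229))]
D=[('peg',(328.1,152.9)),('keeper_hinge',(342.1,139.3)),('flap_hinge',(258.3,183.4)),('keeper_knob',(349.4,114.9)),('stay_knob',(319.7,186.1)),('stay_pivot',(295,142.7))]
obs=[(ci['scene'],*o) for o in S]+[(ci['side'],*o) for o in D]
best=min((fit(obs,np.array([.6,-.1,th,.05,.4,1.])) for th in np.arange(-3,3,.8)),key=lambda q:q.cost)
print(best.cost,best.x.round(3)); 
for o in obs: print(o[1],(proj(o[0],model(best.x)[o[1]])[0]-o[2]).round(1))
for n,p in model(best.x).items(): print(n,p.round(3))
np.save('v.npy',best.x)
for c,t,z in (('scene','coupling',0),('scene','sealant_tin',0),('scene','screwdriver',0)):
    print(t,onplane(ci[c],{'coupling':(427.6,165.6),'sealant_tin':(249.9,307),'screwdriver':(195.1,271.5)}[t],z).round(3))
E
```

```text
17.70785857366397 [ 0.519 -0.021 -0.041  0.177  0.511  0.685]
peg [3.9 1.3]
keeper_hinge [0.  0.2]
flap_hinge [ 0.  -1.2]
keeper_knob [ 0.1 -0.7]
stay_knob [2.6 0.4]
stay_pivot [0.6 0.4]
peg [-0.1 -0.1]
keeper_hinge [2.4 0.8]
flap_hinge [-0.3  0.2]
keeper_knob [ 0.1 -1.1]
stay_knob [ 0.9 -1.8]
stay_pivot [2.1 2. ]
peg [ 0.568 -0.053  0.154]
keeper_hinge [ 0.565 -0.113  0.165]
keeper_knob [ 0.619 -0.185  0.185]
flap_hinge [0.634 0.14  0.12 ]
stay_pivot [ 0.662 -0.023  0.138]
stay_knob [0.493 0.044 0.16 ]
unit [ 0.519 -0.021  0.   ]
stay_hole1 [0.595 0.003 0.138]
stay_hole2 [0.569 0.014 0.138]
stay_hole3 [0.543 0.024 0.138]
stay_hole4 [0.517 0.034 0.138]
coupling [ 0.582  0.425 -0.   ]
sealant_tin [ 0.643 -0.385  0.   ]
screwdriver [ 0.436 -0.464  0.   ]
```

```bash
R='{"xyz":[0.78,-0.77,-0.25],"turn":[0,0,0]}'; echo; 
python3 -m crank '[{"xyz":[0.2,-0.2,-0.7],"turn":[0,0,0]},{"xyz":[0.4,-0.4,-1],"turn":[0,0,0]},{"xyz":[0.6,-0.6,-1],"turn":[0,0,0]},{"xyz":[0.8,-0.8,-1],"turn":[0,0,0]},{"xyz":[0.9,-0.9,-1],"turn":[0,0,0]},{"xyz":[1,-1,-1],"turn":[0,0,0]},{"xyz":[1,-1,-1],"turn":[0,0,0]}]' | tail -3
python3 -m crank '[{"xyz":[1,-1,0],"turn":[0,0,0]},{"xyz":[1,-1,0],"turn":[0,0,0]},{"xyz":[1,-1,0],"turn":[0,0,0]},{"xyz":[1,-1,0],"turn":[0,0,0]},{"xyz":[1,-1,0],"turn":[0,0,0]},{"xyz":[1,-1,0],"turn":[0,0,0]}]' | tail -3
python3 -m crank '[{"xyz":[1,-1,0],"turn":[0,0,0]},{"xyz":[1,-1,0],"turn":[0,0,0]},{"xyz":[1,-1,0],"turn":[0,0,0]},{"xyz":[1,-1,0],"turn":[0,0,0]},{"xyz":[1,-1,0],"turn":[0,0,0]},{"xyz":[1,-1,0],"turn":[0,0,0]},{"xyz":[1,-1,0],"turn":[0,0,0]}]' | tail -3
```

```text
ft_force: [0.5, 0.1, 0.7]
grip_width: 0.993
grip_force: 0.0
ft_force: [0.0, -0.8, -0.1]
grip_width: 1.005
grip_force: 0.0
ft_force: [0.3, -0.6, -0.3]
grip_width: 1.0
grip_force: 0.0
```

```bash
cat >> h.py <<'E'
NAMES=('peg','keeper_hinge','keeper_knob','stay_knob','stay_pivot','flap_hinge','stay_hole1','stay_hole2','stay_hole3','stay_hole4')
def look(v,fn,lift=0,tol=25,names=NAMES,reg=None):
    ci,_=snap('wrist',fn); obs=[]; M=model(v,lift)
    for n in names:
        p=proj(ci,M[n])[0]
        for q in r.mark_of('wrist',n):
            if q['score']>.3 and np.linalg.norm(np.array(q['uv'])-p)<tol: obs.append((ci,n,np.array(q['uv']))); break
    F=fit(obs,v,lift,reg); M=model(F.x,lift)
    print('v',F.x.round(4))
    for o in obs: print(o[1],o[2].round(1),(proj(ci,M[o[1]])[0]-o[2]).round(1))
    for n in names: print(n,M[n].round(4))
    return F.x
def totool(d):
    return R.from_quat(r.state()['eef_rot']).inv().apply(d)/.15
E
python3 - <<'E'
from h import *
v=np.load('v.npy'); s=r.state(); print(s['clock'],s['ee_pos'],s['eef_rot'],s['joint_pos'].round(2))
v=look(v,'w1.png',tol=45,reg=np.array([.02,.02,.05,.1,.1,.1])); np.save('v.npy',v)
E
```

```text
3.6167 [ 0.46746755 -0.0132859   0.33168651] [ 9.92566234e-01  1.21704691e-01 -4.84407195e-04  6.11416393e-05] [-0.18  0.06  1.42 -0.    1.67  1.15]
v [ 0.5224 -0.0162 -0.0772  0.1264  0.4535  0.7588]
peg [369.4 105.5] [ 0.4 -1. ]
keeper_hinge [416.2 118.8] [-1.3  1.2]
keeper_knob [490.2  88.3] [ 1.2 -0.2]
stay_knob [282.6 146.6] [0.4 0.6]
stay_pivot [369.5  29.2] [-1.5  0.9]
flap_hinge [241.6  11.7] [0.1 0.3]
stay_hole1 [311.1 112.8] [ 22.1 -34.5]
stay_hole2 [311.1 112.8] [  9.3 -16.7]
stay_hole3 [311.1 112.8] [-3.1  0.6]
stay_hole4 [311.1 112.8] [-15.2  17.3]
peg [ 0.5699 -0.0499  0.154 ]
keeper_hinge [ 0.5653 -0.1098  0.165 ]
keeper_knob [ 0.622  -0.1797  0.185 ]
stay_knob [0.4896 0.0471 0.16  ]
stay_pivot [ 0.6569 -0.0245  0.138 ]
flap_hinge [0.6428 0.14   0.12  ]
stay_hole1 [0.5907 0.0038 0.138 ]
stay_hole2 [0.565  0.0148 0.138 ]
stay_hole3 [0.5392 0.0259 0.138 ]
stay_hole4 [0.5135 0.0369 0.138 ]
```

View pics/w1.png

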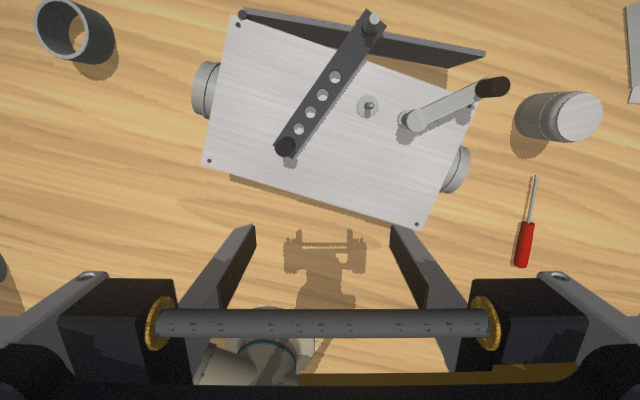

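The wrist view shows the four holes at (335,77), (322,95), (310,112) and (299,129), the stay knob at (284,147), the peg at (368,106) and the keeper knob at (492,88). The fit matches all of these.

```bash
python3 -m crank '[{"xyz":[0.24,-0.355,0.2],"turn":[0,0,0.25]},{"xyz":[0.24,-0.355,0.4],"turn":[0,0,0.5]},{"xyz":[0.24,-0.355,0.6],"turn":[0,0,0.75]},{"xyz":[0.24,-0.355,0.6],"turn":[0,0,1]},{"xyz":[0.24,-0.355,0.6],"turn":[0,0,1]},{"xyz":[0.24,-0.355,0.6],"turn":[0,0,1]}]' | tail -3
python3 - <<'E'
from h import *
v=np.load('v.npy'); s=r.state(); print(s['clock'],s['ee_pos'],s['eef_rot'],s['joint_pos'].round(2))
v=look(v,'w2.png',tol=30,names=NAMES[:6],reg=np.array([.005,.005,.02,.05,.05,.05])); np.save('v.npy',v)
M=model(v); print(totool(M['stay_knob']-[0,0,.015]-r.state()['ee_pos']))
E
```

```text
ft_force: [0.2, 0.2, 0.6]
grip_width: 0.997
grip_force: 0.0
4.6667 [0.4896378  0.04560602 0.24247866] [ 9.91717057e-01 -1.28441065e-01  4.00966770e-04  1.01521313e-04] [-0.05  0.12  1.56 -0.    1.46  1.78]
v [ 0.5212 -0.0182 -0.0749  0.1351  0.4825  0.7588]
peg [398.4  92.5] [ 0.2 -1.2]
keeper_hinge [463.5  77.7] [1.5 1.2]
stay_knob [320.  190.7] [-0.   0.8]
stay_pivot [353.4   5.8] [-2.5  0. ]
flap_hinge [204.2  73. ] [ 0.1 -0.6]
peg [ 0.5688 -0.0519  0.154 ]
keeper_hinge [ 0.5643 -0.1117  0.165 ]
keeper_knob [ 0.6212 -0.1815  0.185 ]
stay_knob [0.4912 0.0485 0.16  ]
stay_pivot [ 0.6572 -0.0261  0.138 ]
flap_hinge [0.6412 0.1382 0.12  ]
[ 0.00285296 -0.02193698  0.6541198 ]
```

View pics/w2.png

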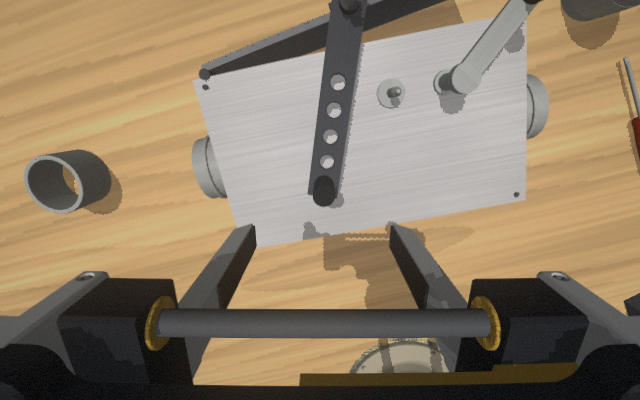

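The knob is at (324,190), between the fingers' lines, and the peg is at (394,92). Next: descend and grip.

```bash
python3 -m crank '[{"xyz":[0,-0.02,0.2],"turn":[0,0,0]},{"xyz":[0,-0.02,0.4],"turn":[0,0,0]},{"xyz":[0,-0.02,0.55],"turn":[0,0,0]},{"xyz":[0,-0.02,0.65],"turn":[0,0,0]},{"xyz":[0,-0.02,0.65],"turn":[0,0,0]}]' 
python3 -m crank '[{"xyz":[0,0,0],"turn":[0,0,0]},{"xyz":[0,0,0],"turn":[0,0,0]},{"xyz":[0,0,0],"turn":[0,0,0]},{"xyz":[0,0,0],"turn":[0,0,0]},{"xyz":[0,0,0],"turn":[0,0,0]},{"xyz":[0,0,0],"turn":[0,0,0]},{"xyz":[0,0,0],"turn":[0,0,0]},{"xyz":[0,0,0],"turn":[0,0,0]}]' 1
python3 -m crank '[{"xyz":[0,0,-0.08],"turn":[0,0,0]},{"xyz":[0,0,-0.15],"turn":[0,0,0]},{"xyz":[0,0,-0.207],"turn":[0,0,0]},{"xyz":[0,0,-0.207],"turn":[0,0,0]}]'
python3 - <<'E'
from h import *
v=np.load('v.npy'); s=r.state(); print(s['clock'],s['ee_pos'],s['eef_rot'],s['joint_pos'].round(2))
# f,s from grasped knob; target
b=v[:3]; M=model(v); e=s['ee_pos'][:2]
sol=least_squares(lambda q:model([*b,q[0],q[1],1.])['stay_knob'][:2]-e,[v[3],v[4]]).x; print('now',sol)
t=least_squares(lambda q:(model([*b,q[0],q[1],1.])['stay_hole3']-M['peg'])[:2],[.35,0]).x; print('tgt',t)
K2=model([*b,*t,1.])['stay_knob']; d=np.r_[K2[:2]-e,0]; print(K2,totool(d),'yaw',(t[0]-t[1])-(sol[0]-sol[1]))
v[3:5]=sol; np.save('v.npy',v); ci,_=snap('wrist','w3.png')
E
```

```text
clock: 5.43
ee_pos: [0.4874, 0.0486, 0.1418]
eef_rot: [0.992, -0.13, -0.003, 0.0]
ft_force: [-0.3, 0.0, -0.3]
grip_width: 1.002
grip_force: 0.0
clock: 6.1
ee_pos: [0.49, 0.0486, 0.1448]
eef_rot: [0.992, -0.13, 0.0, 0.0]
ft_force: [-0.3, -0.5, -1.1]
grip_width: 0.469
grip_force: 0.0
clock: 6.43
ee_pos: [0.4912, 0.0486, 0.1774]
eef_rot: [0.992, -0.13, 0.002, -0.0]
ft_force: [-0.0, -0.5, -0.0]
grip_width: 0.186
grip_force: 0.0
6.4333 [0.49123795 0.04855299 0.17742534] [ 9.91549492e-01 -1.29716530e-01  1.79321512e-03 -1.06294011e-04] [-0.04  0.15  1.68 -0.    1.3   1.79]
now [0.13540325 0.48321015]
tgt [0.35388033 0.01705157]
[ 0.51667084 -0.06586857  0.16      ] [0.36007176 0.69352392 0.00080171] yaw 0.6846356588017262
```

Fingers closed too slowly, so the lift came before the grip. Reopen, go down, and grip again with a longer wait.

```bash
python3 -m crank '[{"xyz":[0,0,0],"turn":[0,0,0]},{"xyz":[0,0,0],"turn":[0,0,0]},{"xyz":[0,0,0],"turn":[0,0,0]},{"xyz":[0,0,0],"turn":[0,0,0]},{"xyz":[0,0,0],"turn":[0,0,0]},{"xyz":[0,0,0],"turn":[0,0,0]},{"xyz":[0,0,0],"turn":[0,0,0]}]' -0.2
python3 - <<'E'
from h import *
v=np.load('v.npy'); s=r.state(); print(s['clock'],s['ee_pos'])
v=look(v,'w4.png',tol=30,names=NAMES[:6],reg=np.array([.003,.003,.01,.05,.05,.05])); np.save('v.npy',v)
M=model(v); print(totool(M['stay_knob']-[0,0,.015]-r.state()['ee_pos']))
E
```

```text
clock: 7.07
ee_pos: [0.4898, 0.0486, 0.1756]
eef_rot: [0.992, -0.13, -0.0, 0.0]
ft_force: [-0.4, 0.1, -0.4]
grip_width: 0.587
grip_force: 0.0
7.0667 [0.48984331 0.04859873 0.17556525]
v [ 0.5219 -0.0185 -0.0627  0.1488  0.4875  0.7588]
peg [422.4  83.8] [ 2.4 -0.6]
keeper_hinge [514.   64.5] [-0.2  0.9]
stay_knob [324.5 211.2] [0. 0.]
flap_hinge [177.5  64.1] [-2.5 -0.1]
peg [ 0.5699 -0.0516  0.154 ]
keeper_hinge [ 0.5662 -0.1114  0.165 ]
keeper_knob [ 0.6239 -0.1805  0.185 ]
stay_knob [0.4927 0.0467 0.16  ]
stay_pivot [ 0.6602 -0.0245  0.138 ]
flap_hinge [0.64   0.1394 0.12  ]
[0.0210863  0.00764213 0.2045926 ]
```

View pics/w4.png

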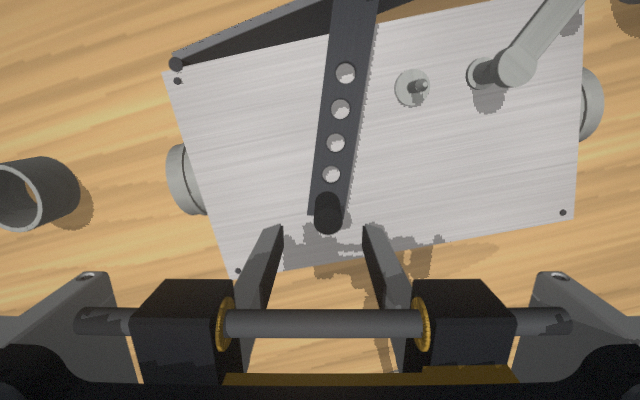

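The knob is centred between the fingers at (328,212), with the peg tip at (424,86).

```bash
python3 -m crank '[{"xyz":[0.02,0.01,0.1],"turn":[0,0,0]},{"xyz":[0.02,0.01,0.2],"turn":[0,0,0]},{"xyz":[0.02,0.01,0.205],"turn":[0,0,0]},{"xyz":[0.02,0.01,0.205],"turn":[0,0,0]}]' 
python3 -m crank '[{"xyz":[0,0,0],"turn":[0,0,0]},{"xyz":[0,0,0],"turn":[0,0,0]},{"xyz":[0,0,0],"turn":[0,0,0]},{"xyz":[0,0,0],"turn":[0,0,0]},{"xyz":[0,0,0],"turn":[0,0,0]},{"xyz":[0,0,0],"turn":[0,0,0]},{"xyz":[0,0,0],"turn":[0,0,0]},{"xyz":[0,0,0],"turn":[0,0,0]},{"xyz":[0,0,0],"turn":[0,0,0]},{"xyz":[0,0,0],"turn":[0,0,0]},{"xyz":[0,0,0],"turn":[0,0,0]}]' 1
```

```text
clock: 7.75
ee_pos: [0.4917, 0.0464, 0.1444]
eef_rot: [0.992, -0.13, -0.001, 0.0]
ft_force: [-1.0, 0.7, -0.0]
grip_width: 0.597
grip_force: 0.0
clock: 8.67
ee_pos: [0.4925, 0.0464, 0.145]
eef_rot: [0.992, -0.13, 0.0, 0.0]
ft_force: [-0.4, -0.7, -0.1]
grip_width: 0.225
grip_force: 30.0
```

```bash
python3 -m crank '[{"xyz":[0,0,-0.08],"turn":[0,0,0]},{"xyz":[0,0,-0.15],"turn":[0,0,0]},{"xyz":[0,0,-0.207],"turn":[0,0,0]},{"xyz":[0,0,-0.207],"turn":[0,0,0]}]'
cat >> h.py <<'E'
def plan(v):
    s=r.state(); b=v[:3]; M=model(v); e=s['ee_pos'][:2]
    g=lambda q:model([*b,q[0],q[1],1.])
    sol=least_squares(lambda q:(g(q)['stay_knob'][:2]-e)*100,v[3:5]).x
    t=least_squares(lambda q:((g(q)['stay_hole3']-M['peg'])[:2])*100,[.35,0]).x
    K2=g(t)['stay_knob']; print('now',sol,'tgt',t,K2,'hole3 now',g(sol)['stay_hole3'][:2],'peg',M['peg'][:2])
    yaw=(t[0]-t[1])-(sol[0]-sol[1]); print('shift',totool(np.r_[K2[:2]-e,0]).round(3),'turn z share',-yaw/.5)
    v[3:5]=sol; return v
E
python3 - <<'E'
from h import *
v=np.load('v.npy'); s=r.state(); print(s['clock'],s['ee_pos'],s['joint_pos'].round(2))
v=plan(v); np.save('v.npy',v)
v2=look(v,'w5.png',lift=.031,tol=30,names=NAMES[:6],reg=np.array([.003,.003,.01,.05,.05,.05]))
E
```

```text
clock: 9.0
ee_pos: [0.4932, 0.0464, 0.1773]
eef_rot: [0.992, -0.13, 0.001, -0.0]
ft_force: [0.3, -0.4, -0.9]
grip_width: 0.225
grip_force: 30.0
9.0 [0.49316576 0.04638304 0.17729798] [-0.05  0.16  1.68  0.    1.31  1.78]
now [0.15280984 0.48939876] tgt [0.35388033 0.01705157] [ 0.51793732 -0.06618209  0.16      ] hole3 now [0.54291799 0.02538982] peg [ 0.56992103 -0.05156384]
shift [0.353 0.683 0.   ] turn z share -1.3468353725662139
v [ 0.5213 -0.0178 -0.0611  0.149   0.5005  0.7588]
peg [418.8  90.3] [ 2.2 -0.4]
keeper_hinge [510.4  72.2] [-1.9  0.2]
stay_knob [319.3 230.6] [0. 0.]
peg [ 0.5693 -0.0508  0.154 ]
keeper_hinge [ 0.5657 -0.1107  0.165 ]
keeper_knob [ 0.6235 -0.1797  0.185 ]
stay_knob [0.4929 0.0494 0.191 ]
stay_pivot [ 0.6596 -0.0236  0.169 ]
flap_hinge [0.6391 0.1403 0.12  ]
```

```bash
python3 -m crank '[{"xyz":[0.04,0.08,0],"turn":[0,0,-0.15]},{"xyz":[0.08,0.16,0],"turn":[0,0,-0.3]},{"xyz":[0.12,0.24,0],"turn":[0,0,-0.45]},{"xyz":[0.17,0.32,0],"turn":[0,0,-0.6]},{"xyz":[0.21,0.4,0],"turn":[0,0,-0.75]},{"xyz":[0.25,0.48,0],"turn":[0,0,-0.9]},{"xyz":[0.29,0.55,0],"turn":[0,0,-1]},{"xyz":[0.3,0.58,0],"turn":[0,0,-1]},{"xyz":[0.3,0.58,0],"turn":[0,0,-1]}]'
python3 - <<'E'
from h import *
v=np.load('v.npy'); s=r.state(); print(s['clock'],s['ee_pos'],s['joint_pos'].round(2))
v=plan(v); np.save('v.npy',v)
v2=look(v,'w6.png',lift=.031,tol=30,names=NAMES,reg=np.array([.003,.003,.01,.05,.05,.05])); plan(v2)
E
```

```text
clock: 10.1
ee_pos: [0.513, -0.0492, 0.1754]
eef_rot: [0.993, 0.119, -0.001, -0.001]
ft_force: [-0.5, 1.5, -1.4]
grip_width: 0.225
grip_force: 30.0
10.1 [ 0.51300765 -0.04922292  0.17539136] [-0.23  0.19  1.64  0.    1.31  1.1 ]
now [0.34770392 0.10834663] tgt [0.35388033 0.01705157] [ 0.51793732 -0.06618209  0.16      ] hole3 now [ 0.56616722 -0.03973296] peg [ 0.56992103 -0.05156384]
shift [ 0.005  0.118 -0.   ] turn z share -0.19494295780297827
v [ 0.5215 -0.019  -0.0636  0.3569  0.1272  0.7612]
peg [343.6 150.3] [ 0.4 -1.3]
keeper_hinge [419.7 173.2] [-1.5  0.9]
keeper_knob [550.  123.8] [ 0.6 -0.1]
stay_knob [321.  229.9] [ 0.6 -0.3]
flap_hinge [134.5   4.9] [2.  0.1]
stay_hole1 [334.4  71.1] [-1.2 -1.5]
stay_hole2 [330.2 110. ] [-0.2  1.6]
stay_hole3 [329.7 151.3] [-2.7 -0.6]
stay_hole4 [322.5 185.7] [1.7 1.3]
peg [ 0.5695 -0.0522  0.154 ]
keeper_hinge [ 0.5656 -0.112   0.165 ]
keeper_knob [ 0.6235 -0.181   0.185 ]
stay_knob [ 0.5137 -0.0476  0.191 ]
stay_pivot [ 0.6932 -0.0175  0.169 ]
flap_hinge [0.6397 0.1388 0.12  ]
stay_hole1 [ 0.6222 -0.0294  0.169 ]
stay_hole2 [ 0.5945 -0.034   0.169 ]
stay_hole3 [ 0.5669 -0.0386  0.169 ]
stay_hole4 [ 0.5393 -0.0433  0.169 ]
now [0.35331858 0.11694988] tgt [0.35388033 0.01705157] [ 0.51745538 -0.06673089  0.16      ] hole3 now [ 0.56652146 -0.03965341] peg [ 0.56945207 -0.05215885]
shift [-0.001  0.122 -0.   ] turn z share -0.20092012221064437
```

View pics/w6.png

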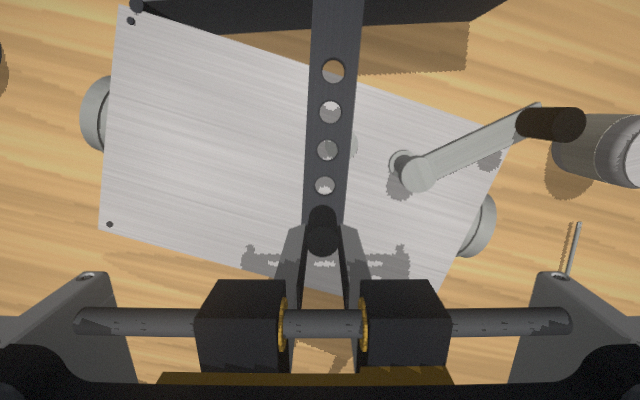

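Hole 3 shows at (327,150), with the peg hidden just to its right under the bar (its base edge at about (352,146)). This agrees with the fit.

```bash
python3 -m crank '[{"xyz":[0,0.06,0],"turn":[0,0,-0.1]},{"xyz":[0,0.12,0],"turn":[0,0,-0.2]},{"xyz":[0,0.12,0],"turn":[0,0,-0.2]},{"xyz":[0,0.12,0],"turn":[0,0,-0.2]}]'
python3 - <<'E'
from h import *
v=np.load('v.npy'); s=r.state(); print(s['clock'],s['ee_pos'],s['joint_pos'].round(2))
v=plan(v); np.save('v.npy',v)
v2=look(v,'w7.png',lift=.031,tol=30,names=NAMES,reg=np.array([.003,.003,.01,.05,.05,.05])); plan(v2)
im=cv2.imread('pics/w7.png'); cv2.imwrite('pics/w7c.png',cv2.resize(im[60:260,220:480],None,fx=3,fy=3))
E
```

```text
clock: 10.98
ee_pos: [0.5179, -0.0667, 0.176]
eef_rot: [0.986, 0.168, 0.0, -0.0]
ft_force: [0.0, 2.6, -0.9]
grip_width: 0.224
grip_force: 30.0
10.9833 [ 0.51787171 -0.06670376  0.1759741 ] [-0.26  0.2   1.62  0.    1.32  0.97]
now [0.35263701 0.01320606] tgt [0.35388033 0.01705157] [ 0.51793732 -0.06618209  0.16      ] hole3 now [ 0.5698172  -0.05195028] peg [ 0.56992103 -0.05156384]
shift [ 0.002 -0.003  0.   ] turn z share 0.005204377498219559
v [ 0.5215 -0.0184 -0.0764  0.3727  0.04    0.7805]
peg [326.8 150.9] [ 0.9 -0.6]
keeper_hinge [399.  182.4] [-1.4  0.8]
keeper_knob [527.1 145.9] [ 1.3 -0.1]
stay_knob [320.2 226.5] [1.3 1.2]
stay_hole1 [335.8  70.4] [-1.3 -2.5]
stay_hole2 [330.2 109.9] [ 0.7 -0. ]
stay_hole3 [328.5 149.1] [-1.  -0.2]
stay_hole4 [324.8 183.6] [-0.5  1.6]
peg [ 0.569  -0.0521  0.154 ]
keeper_hinge [ 0.5645 -0.1119  0.165 ]
keeper_knob [ 0.6227 -0.1805  0.185 ]
stay_knob [ 0.5196 -0.0643  0.191 ]
stay_pivot [ 0.6957 -0.0182  0.169 ]
flap_hinge [0.6417 0.1379 0.12  ]
stay_hole1 [ 0.626  -0.0364  0.169 ]
stay_hole2 [ 0.5989 -0.0435  0.169 ]
stay_hole3 [ 0.5719 -0.0506  0.169 ]
stay_hole4 [ 0.5448 -0.0577  0.169 ]
now [0.35863955 0.01735134] tgt [0.35388033 0.01705157] [ 0.51685453 -0.06600999  0.16      ] hole3 now [ 0.56992843 -0.05241116] peg [ 0.56903338 -0.0521043 ]
shift [-0.005 -0.006 -0.   ] turn z share 0.008918893592941957
```

View pics/w7c.png

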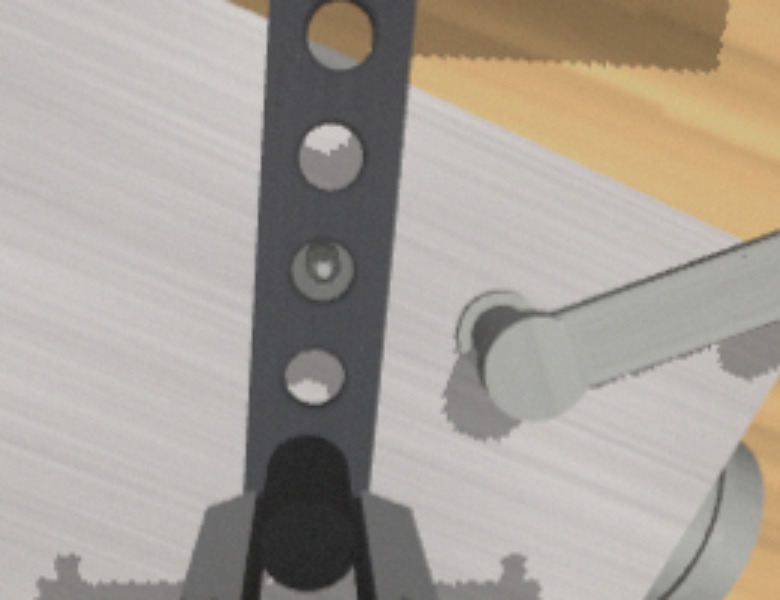

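The peg tip sits at the middle of the third hole (crop (323,268)), so I lower the stay.

```bash
python3 -m crank '[{"xyz":[0,0,0.04],"turn":[0,0,0]},{"xyz":[0,0,0.08],"turn":[0,0,0]},{"xyz":[0,0,0.12],"turn":[0,0,0]},{"xyz":[0,0,0.16],"turn":[0,0,0]},{"xyz":[0,0,0.2],"turn":[0,0,0]},{"xyz":[0,0,0.207],"turn":[0,0,0]},{"xyz":[0,0,0.207],"turn":[0,0,0]},{"xyz":[0,0,0.207],"turn":[0,0,0]}]'
```

```text
clock: 12.2
ee_pos: [0.5177, -0.0668, 0.1451]
eef_rot: [0.986, 0.169, -0.0, 0.0]
ft_force: [-1.3, 2.3, 0.5]
grip_width: 0.224
grip_force: 30.0
```

```bash
python3 -m crank '[{"xyz":[0,0,0],"turn":[0,0,0]},{"xyz":[0,0,0],"turn":[0,0,0]},{"xyz":[0,0,0],"turn":[0,0,0]},{"xyz":[0,0,0],"turn":[0,0,0]},{"xyz":[0,0,0],"turn":[0,0,0]},{"xyz":[0,0,-0.1],"turn":[0,0,0]},{"xyz":[0,0,-0.3],"turn":[0,0,0]},{"xyz":[0,0,-0.6],"turn":[0,0,0]},{"xyz":[0,0,-0.8],"turn":[0,0,0]},{"xyz":[0,0,-0.8],"turn":[0,0,0]}]' -0.3
python3 - <<'E'
from h import *
v=np.load('v.npy'); v[3:5]=[.354,.017]; s=r.state(); print(s['clock'],s['ee_pos'],s['joint_pos'].round(2))
v=look(v,'w8.png',lift=0,tol=30,names=NAMES,reg=np.array([.003,.003,.01,.05,.05,.1])); np.save('v.npy',v)
M=model(v); print(totool(M['keeper_knob']-[0,0,.015]-r.state()['ee_pos']))
for c in('scene','side'):
    ci,_=snap(c); print(c,[(n,proj(ci,M[n])[0].round(0),[np.round(q['uv'],0) for q in r.mark_of(c,n)[:2]]) for n in('stay_knob','keeper_knob')])
im=cv2.imread('pics/w8.png'); cv2.imwrite('pics/w8c.png',im)
E
```

```text
clock: 13.03
ee_pos: [0.5219, -0.0679, 0.2723]
eef_rot: [0.986, 0.169, 0.006, 0.003]
ft_force: [0.4, 0.1, 0.2]
grip_width: 0.651
grip_force: 0.0
13.0333 [ 0.5218895  -0.06789076  0.27230322] [-0.26  0.15  1.45 -0.    1.53  0.97]
v [ 0.5228 -0.0186 -0.0718  0.353   0.01    0.7359]
peg [324.9 141.7] [-1.3 -0.3]
keeper_hinge [372.1 161.4] [0.7 2.6]
keeper_knob [457.1 140.4] [ 2.6 -0.3]
stay_knob [315.6 187.9] [5.5 0.9]
stay_pivot [331.9  22.8] [ 0.6 -2.7]
flap_hinge [187.8  22.7] [-1.4 -0.3]
stay_hole1 [328.3  89.8] [-0.7  0.7]
stay_hole2 [325.3 139.7] [  0.5 -23.8]
stay_hole3 [325.3 139.7] [-1.2  0.5]
stay_hole4 [325.3 139.7] [-2.8 23.8]
peg [ 0.5705 -0.0521  0.154 ]
keeper_hinge [ 0.5662 -0.112   0.165 ]
keeper_knob [ 0.6217 -0.1829  0.185 ]
stay_knob [ 0.5185 -0.0674  0.16  ]
stay_pivot [ 0.6939 -0.0187  0.138 ]
flap_hinge [0.6423 0.1382 0.12  ]
stay_hole1 [ 0.6245 -0.0379  0.138 ]
stay_hole2 [ 0.5975 -0.0454  0.138 ]
stay_hole3 [ 0.5706 -0.0529  0.138 ]
stay_hole4 [ 0.5436 -0.0604  0.138 ]
[0.39724621 0.96185165 0.62696464]
scene [('stay_knob', array([307., 201.]), [array([304., 201.])]), ('keeper_knob', array([296., 241.]), [array([295., 242.])])]
side [('stay_knob', array([345., 158.]), [array([344., 156.])]), ('keeper_knob', array([348., 114.]), [array([314., 152.]), array([346., 114.])])]
```

View pics/w8c.png

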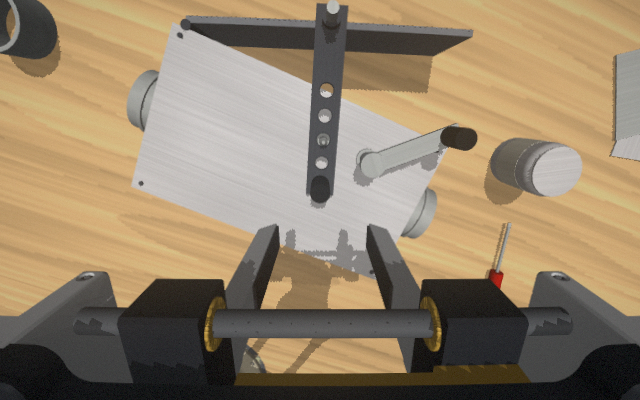

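The stay lies flat with the peg through hole 3 at (323,141). The keeper knob is at (458,138). Next: go above the keeper knob with the gripper turned along the keeper arm.

```bash
python3 -m crank '[{"xyz":[0.1,0.25,0],"turn":[0,0,0.25]},{"xyz":[0.2,0.5,0],"turn":[0,0,0.5]},{"xyz":[0.3,0.75,0],"turn":[0,0,0.75]},{"xyz":[0.37,0.96,0],"turn":[0,0,1]},{"xyz":[0.37,0.96,0],"turn":[0,0,1]}]' -0.3
python3 -m crank '[{"xyz":[0,0,0],"turn":[0,0,0.25]},{"xyz":[0,0,0],"turn":[0,0,0.5]},{"xyz":[0,0,0],"turn":[0,0,0.75]},{"xyz":[0,0,0],"turn":[0,0,1]},{"xyz":[0,0,0],"turn":[0,0,1]},{"xyz":[0,0,0],"turn":[0,0,1]}]' | head -3
python3 - <<'E'
from h import *
v=np.load('v.npy'); s=r.state(); print(s['clock'],s['ee_pos'],s['joint_pos'].round(2))
v=look(v,'w9.png',lift=0,tol=40,names=('keeper_knob','keeper_hinge','peg','stay_knob','stay_pivot'),reg=np.array([.003,.003,.01,.02,.02,.1])); np.save('v.npy',v)
M=model(v); print(totool(M['keeper_knob']-[0,0,.015]-r.state()['ee_pos']))
E
```

```text
clock: 14.3
ee_pos: [0.6215, -0.1896, 0.2627]
eef_rot: [0.996, -0.084, 0.0, 0.001]
ft_force: [0.3, 0.7, -0.6]
grip_width: 0.65
grip_force: 0.0
clock: 14.8
ee_pos: [0.6178, -0.1836, 0.265]
eef_rot: [0.947, -0.322, -0.0, -0.0]
14.8 [ 0.61783845 -0.18358248  0.26502912] [-0.4   0.35  1.19  0.    1.6   1.83]
v [ 0.5213 -0.0181 -0.0615  0.3542  0.0238  0.7594]
keeper_knob [316.8 188.3] [-0.3  2.1]
keeper_hinge [303.6 255.8] [-2.4 -0.1]
peg [262.5 276.3] [ 1.2 -1.6]
stay_knob [295.  298.5] [2.2 1.1]
stay_pivot [182.2 217. ] [-0.6 -2.6]
keeper_knob [ 0.6235 -0.18    0.185 ]
keeper_hinge [ 0.5657 -0.111   0.165 ]
peg [ 0.5694 -0.0512  0.154 ]
stay_knob [ 0.5171 -0.0647  0.16  ]
stay_pivot [ 0.6926 -0.0163  0.138 ]
[ 0.01250981 -0.04301691  0.63365338]
```

View pics/w9.png

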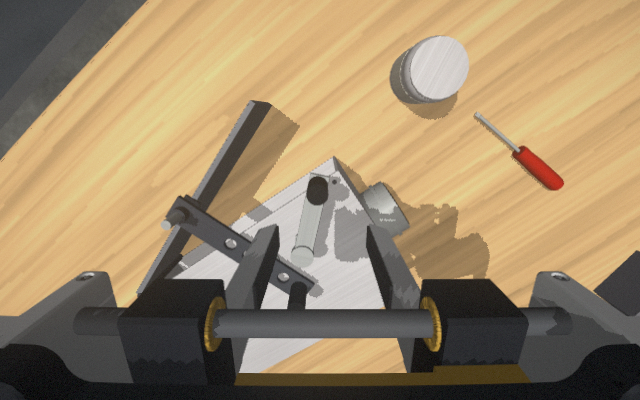

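The keeper knob at (317,188) is between the fingers, with nothing else in their way. Next: descend and close to a loose cage around it (about 30 mm).

```bash
python3 -m crank '[{"xyz":[0.02,-0.04,0.2],"turn":[0,0,0]},{"xyz":[0.02,-0.04,0.4],"turn":[0,0,0]},{"xyz":[0.02,-0.04,0.55],"turn":[0,0,0]},{"xyz":[0.02,-0.04,0.62],"turn":[0,0,0]},{"xyz":[0.02,-0.04,0.62],"turn":[0,0,0]},{"xyz":[0.02,-0.04,0.62],"turn":[0,0,0]}]'  | head -5
python3 -m crank '[{"xyz":[0,0,0],"turn":[0,0,0]},{"xyz":[0,0,0],"turn":[0,0,0]},{"xyz":[0,0,0],"turn":[0,0,0]},{"xyz":[0,0,0],"turn":[0,0,0]},{"xyz":[0,0,0],"turn":[0,0,0]},{"xyz":[0,0,0],"turn":[0,0,0]},{"xyz":[0,0,0],"turn":[0,0,0]}]' 0.38
cat >> h.py <<'E'
def arc(v,k0,k1,n,lag=0.):
    """rows for TCP (held at keeper knob angle k0) to k1, in current tool axes"""
    s=r.state(); th=v[2]; h=model(v)['keeper_hinge'][:2]; e=s['ee_pos']
    for k in np.linspace(k0,k1,n+1)[1:]:
        a=k-np.pi/2+th; p=h+.09*np.array([np.cos(a),np.sin(a)])
        yaw=R.from_quat(s['eef_rot']).apply([1,0,0]); yaw=np.arctan2(yaw[1],yaw[0])
        print(round(k,2),totool(np.r_[p-e[:2],0]).round(3)[:2],'turn to align',round(-(a-yaw)/.5,2))
E
python3 - <<'E'
from h import *
v=np.load('v.npy'); s=r.state(); print(s['clock'],s['ee_pos'],s['joint_pos'].round(2))
h=model(v)['keeper_hinge'][:2]; d=s['ee_pos'][:2]-h; k=np.arctan2(d[1],d[0])+np.pi/2-v[2]; print('k at tcp',k,np.hypot(*d))
arc(v,k,k+.8,6)
E
```

```text
clock: 15.6
ee_pos: [0.6244, -0.1813, 0.1723]
eef_rot: [0.946, -0.324, 0.0, 0.0]
ft_force: [0.3, -0.1, -0.0]
grip_width: 0.649
clock: 16.18
ee_pos: [0.6242, -0.1811, 0.1721]
eef_rot: [0.946, -0.324, 0.0, 0.0]
ft_force: [-0.0, 1.0, 0.3]
grip_width: 0.308
grip_force: 0.0
16.1833 [ 0.62418656 -0.18111872  0.17212168] [-0.39  0.39  1.35 -0.    1.4   1.84]
k at tcp 0.7570440770856169 0.09128495713801302
0.89 [ 0.003 -0.081] turn to align 0.16
1.02 [ 0.005 -0.161] turn to align -0.1
1.16 [-0.005 -0.24 ] turn to align -0.37
1.29 [-0.025 -0.318] turn to align -0.64
1.42 [-0.055 -0.392] turn to align -0.9
1.56 [-0.094 -0.461] turn to align -1.17
```

```bash
python3 -m crank '[{"xyz":[0.002,-0.04,0],"turn":[0,0,0]},{"xyz":[0.003,-0.08,0],"turn":[0,0,0]},{"xyz":[0.005,-0.12,0],"turn":[0,0,-0.05]},{"xyz":[0.005,-0.16,0],"turn":[0,0,-0.15]},{"xyz":[0,-0.2,0],"turn":[0,0,-0.25]},{"xyz":[-0.005,-0.24,0],"turn":[0,0,-0.37]},{"xyz":[-0.015,-0.28,0],"turn":[0,0,-0.5]},{"xyz":[-0.025,-0.318,0],"turn":[0,0,-0.62]},{"xyz":[-0.04,-0.355,0],"turn":[0,0,-0.75]},{"xyz":[-0.055,-0.392,0],"turn":[0,0,-0.88]},{"xyz":[-0.073,-0.427,0],"turn":[0,0,-1]},{"xyz":[-0.073,-0.427,0],"turn":[0,0,-1]}]'
cat > a.py <<'E'
from h import *
import sys
v=np.load('v.npy'); s=r.state(); print(s['clock'],s['joint_pos'].round(2))
h=model(v)['keeper_hinge'][:2]; d=s['ee_pos'][:2]-h; k=np.arctan2(d[1],d[0])+np.pi/2-v[2]; print('k at tcp',k,np.hypot(*d))
arc(v,k,k+.6,6)
E
python3 a.py
```

```text
clock: 17.18
ee_pos: [0.6554, -0.122, 0.1718]
eef_rot: [0.997, -0.078, 0.0, -0.001]
ft_force: [-0.5, -0.1, 0.1]
grip_width: 0.313
grip_force: 0.0
17.1833 [-0.29  0.42  1.31  0.    1.41  1.44]
k at tcp 1.511151746621949 0.09032390399037805
1.61 [-0.007 -0.06 ] turn to align -0.27
1.71 [-0.018 -0.119] turn to align -0.47
1.81 [-0.035 -0.176] turn to align -0.67
1.91 [-0.058 -0.232] turn to align -0.87
2.01 [-0.086 -0.285] turn to align -1.07
2.11 [-0.119 -0.335] turn to align -1.27
```

```bash
python3 -m crank '[{"xyz":[-0.003,-0.03,0],"turn":[0,0,-0.12]},{"xyz":[-0.007,-0.06,0],"turn":[0,0,-0.24]},{"xyz":[-0.012,-0.09,0],"turn":[0,0,-0.35]},{"xyz":[-0.018,-0.119,0],"turn":[0,0,-0.47]},{"xyz":[-0.026,-0.148,0],"turn":[0,0,-0.57]},{"xyz":[-0.035,-0.176,0],"turn":[0,0,-0.67]},{"xyz":[-0.046,-0.204,0],"turn":[0,0,-0.77]},{"xyz":[-0.058,-0.232,0],"turn":[0,0,-0.87]},{"xyz":[-0.072,-0.26,0],"turn":[0,0,-0.97]},{"xyz":[-0.086,-0.285,0],"turn":[0,0,-1]},{"xyz":[-0.086,-0.285,0],"turn":[0,0,-1]}]'
cat >> a.py <<'E'
ci,_=snap('wrist','k%d.png'%(s['clock']*100))
for q in r.mark_of('wrist','keeper_knob')[:2]: print('knob seen',onplane(ci,q['uv'],.185).round(3),q['uv'],round(q['score'],2),'tcp',s['ee_pos'].round(3))
E
python3 a.py
```

```text
clock: 18.1
ee_pos: [0.6488, -0.0786, 0.172]
eef_rot: [0.986, 0.169, -0.0, -0.0]
ft_force: [0.3, -0.6, -0.3]
grip_width: 0.312
grip_force: 0.0
18.1 [-0.23  0.4   1.34  0.    1.4   1.  ]
k at tcp 2.00416518351385 0.08920759913135824
2.1 [ 0.   -0.06] turn to align -0.26
2.2 [-0.011 -0.119] turn to align -0.46
2.3 [-0.027 -0.177] turn to align -0.66
2.4 [-0.05  -0.232] turn to align -0.86
2.5 [-0.077 -0.285] turn to align -1.06
2.6 [-0.11  -0.335] turn to align -1.26
knob seen [ 0.649 -0.079  0.185] [324.8, 229.9] 0.72 tcp [ 0.649 -0.079  0.172]
knob seen [ 0.626 -0.032  0.185] [254.6, 237.3] 0.56 tcp [ 0.649 -0.079  0.172]
```

Knob still caged. Continue along the arc.

```bash
python3 -m crank '[{"xyz":[0,-0.03,0],"turn":[0,0,-0.12]},{"xyz":[0,-0.06,0],"turn":[0,0,-0.24]},{"xyz":[-0.005,-0.09,0],"turn":[0,0,-0.35]},{"xyz":[-0.011,-0.119,0],"turn":[0,0,-0.46]},{"xyz":[-0.019,-0.148,0],"turn":[0,0,-0.56]},{"xyz":[-0.027,-0.177,0],"turn":[0,0,-0.66]},{"xyz":[-0.038,-0.205,0],"turn":[0,0,-0.76]},{"xyz":[-0.05,-0.232,0],"turn":[0,0,-0.86]},{"xyz":[-0.063,-0.26,0],"turn":[0,0,-0.96]},{"xyz":[-0.077,-0.285,0],"turn":[0,0,-1]},{"xyz":[-0.077,-0.285,0],"turn":[0,0,-1]}]'
python3 a.py
```

```text
clock: 19.12
ee_pos: [0.6233, -0.0427, 0.1721]
eef_rot: [0.913, 0.407, -0.0, -0.0]
ft_force: [0.8, -0.4, 0.2]
grip_width: 0.309
grip_force: 0.0
19.1167 [-0.18  0.36  1.41  0.    1.38  0.55]
k at tcp 2.502732423223054 0.08934335674367502
2.6 [-0.   -0.06] turn to align -0.26
2.7 [-0.011 -0.119] turn to align -0.46
2.8 [-0.028 -0.177] turn to align -0.66
2.9 [-0.05  -0.232] turn to align -0.86
3.0 [-0.078 -0.285] turn to align -1.06
3.1 [-0.111 -0.335] turn to align -1.26
knob seen [ 0.622 -0.045  0.185] [324.6, 233.1] 0.56 tcp [ 0.623 -0.043  0.172]
knob seen [0.599 0.001 0.185] [257.7, 208.7] 0.37 tcp [ 0.623 -0.043  0.172]
```

```bash
python3 -m crank '[{"xyz":[0,-0.03,0],"turn":[0,0,-0.12]},{"xyz":[0,-0.06,0],"turn":[0,0,-0.24]},{"xyz":[-0.005,-0.09,0],"turn":[0,0,-0.35]},{"xyz":[-0.011,-0.119,0],"turn":[0,0,-0.46]},{"xyz":[-0.019,-0.148,0],"turn":[0,0,-0.56]},{"xyz":[-0.028,-0.177,0],"turn":[0,0,-0.66]},{"xyz":[-0.038,-0.205,0],"turn":[0,0,-0.76]},{"xyz":[-0.05,-0.232,0],"turn":[0,0,-0.86]},{"xyz":[-0.063,-0.26,0],"turn":[0,0,-0.96]},{"xyz":[-0.078,-0.285,0],"turn":[0,0,-1]},{"xyz":[-0.078,-0.285,0],"turn":[0,0,-1]}]'
python3 a.py
```

```text
clock: 20.13
ee_pos: [0.5835, -0.0232, 0.1721]
eef_rot: [0.784, 0.621, -0.0, -0.0]
ft_force: [-1.2, -1.1, -0.4]
grip_width: 0.313
grip_force: 0.0
20.1333 [-0.16  0.3   1.5  -0.    1.34  0.07]
k at tcp 3.002712927591135 0.08958859156661982
3.1 [-0.002 -0.06 ] turn to align -0.26
3.2 [-0.013 -0.119] turn to align -0.46
3.3 [-0.03  -0.176] turn to align -0.66
3.4 [-0.052 -0.232] turn to align -0.86
3.5 [-0.08  -0.285] turn to align -1.06
3.6 [-0.113 -0.335] turn to align -1.26
knob seen [ 0.585 -0.023  0.185] [325.8, 229.8] 0.56 tcp [ 0.584 -0.023  0.172]
```

```bash
python3 -m crank '[{"xyz":[-0.002,-0.03,0],"turn":[0,0,-0.1]},{"xyz":[-0.002,-0.06,0],"turn":[0,0,-0.22]},{"xyz":[-0.006,-0.08,0],"turn":[0,0,-0.3]},{"xyz":[-0.006,-0.08,0],"turn":[0,0,-0.3]}]' | sed -n 2,4p
python3 -m crank '[{"xyz":[0,-0.01,0],"turn":[0,0,0]},{"xyz":[0,-0.02,0],"turn":[0,0,0]},{"xyz":[0,-0.02,0],"turn":[0,0,0]}]' | sed -n 2,4p
python3 -m crank '[{"xyz":[0,-0.01,0],"turn":[0,0,0]},{"xyz":[0,-0.02,0],"turn":[0,0,0]},{"xyz":[0,-0.02,0],"turn":[0,0,0]}]' | sed -n 2,4p
python3 a.py
```

```text
ee_pos: [0.572, -0.0215, 0.172]
eef_rot: [0.735, 0.678, -0.0, -0.0]
ft_force: [0.7, -0.3, -0.7]
ee_pos: [0.5692, -0.0211, 0.1719]
eef_rot: [0.735, 0.678, 0.0, -0.0]
ft_force: [-0.2, 1.0, 0.3]
ee_pos: [0.5685, -0.0212, 0.1721]
eef_rot: [0.735, 0.678, 0.002, 0.002]
ft_force: [6.0, -0.8, -3.1]
21.0667 [-0.16  0.27  1.54  0.    1.33 -0.08]
k at tcp 3.1715989311595854 0.08992951467331387
3.27 [-0.006 -0.06 ] turn to align -0.3
3.37 [-0.017 -0.118] turn to align -0.5
3.47 [-0.035 -0.176] turn to align -0.7
3.57 [-0.058 -0.231] turn to align -0.9
3.67 [-0.087 -0.284] turn to align -1.1
3.77 [-0.121 -0.333] turn to align -1.3
knob seen [ 0.572 -0.022  0.185] [327.9, 232.1] 0.87 tcp [ 0.569 -0.021  0.172]
knob seen [ 0.569 -0.035  0.185] [325.6, 247.4] 0.34 tcp [ 0.569 -0.021  0.172]
```

Force rose to 6 N, so the keeper is at its stop. One small extra push, then centre, open and rise.

```bash
python3 -m crank '[{"xyz":[0,-0.01,0],"turn":[0,0,0]},{"xyz":[0,-0.01,0],"turn":[0,0,0]},{"xyz":[0,-0.01,0],"turn":[0,0,0]}]' | sed -n 2,4p
python3 -m crank '[{"xyz":[0,0.02,0],"turn":[0,0,0]},{"xyz":[0,0.03,0],"turn":[0,0,0]},{"xyz":[0,0.03,0],"turn":[0,0,0]},{"xyz":[0,0.03,0],"turn":[0,0,0]},{"xyz":[0,0.03,0],"turn":[0,0,0]}]' 0 | sed -n 2,5p
python3 -m crank '[{"xyz":[0,0,-0.1],"turn":[0,0,0]},{"xyz":[0,0,-0.3],"turn":[0,0,0]},{"xyz":[0,0,-0.6],"turn":[0,0,0]},{"xyz":[0,0,-0.9],"turn":[0,0,0]},{"xyz":[-0.3,0,-1],"turn":[0,0,0]},{"xyz":[-0.5,0,-1],"turn":[0,0,0]},{"xyz":[-0.5,0,-1],"turn":[0,0,0]},{"xyz":[-0.5,0,-1],"turn":[0,0,0]}]' | sed -n 1,4p
python3 - <<'E'
from h import *
v=np.load('v.npy'); v[5]=3.14
v=look(v,'f.png',lift=0,tol=30,names=NAMES[:6],reg=np.array([.003,.003,.01,.05,.05,.1]))
s=[snap(c)[1][y:y+130,x:x+200,::-1] for c,y,x in(('scene',140,230),('side',90,230))]
w=cv2.imread('pics/f.png'); big=[cv2.resize(i,(390,254)) for i in s]
cv2.imwrite('pics/final.png',np.vstack([np.hstack(big),cv2.resize(w,(780,488))[:340]]))
E
```

```text
ee_pos: [0.5685, -0.0212, 0.1721]
eef_rot: [0.735, 0.678, 0.002, 0.003]
ft_force: [7.8, -0.7, -4.6]
ee_pos: [0.5687, -0.0211, 0.1719]
eef_rot: [0.735, 0.678, -0.0, -0.0]
ft_force: [0.1, -0.0, -0.0]
grip_width: 0.501
clock: 22.5
ee_pos: [0.5628, -0.0973, 0.3222]
eef_rot: [0.736, 0.677, 0.0, 0.0]
ft_force: [-0.2, 0.1, -0.4]
v [ 0.52   -0.0161 -0.0733  0.3719  0.0223  3.4626]
peg [322.1 141.5] [ 1.6 -1.9]
keeper_hinge [326.1 185.3] [-2.   0.9]
keeper_knob [298.4 115.9] [1.  4.9]
stay_knob [287.1 155.3] [ 0.3 -0.1]
stay_pivot [418.  105.9] [-1.1 -1.5]
peg [ 0.5677 -0.0497  0.154 ]
keeper_hinge [ 0.5633 -0.1096  0.165 ]
keeper_knob [ 0.5412 -0.0223  0.185 ]
stay_knob [ 0.519  -0.0651  0.16  ]
stay_pivot [ 0.6941 -0.0154  0.138 ]
flap_hinge [0.6398 0.1405 0.12  ]
```

View pics/final.png

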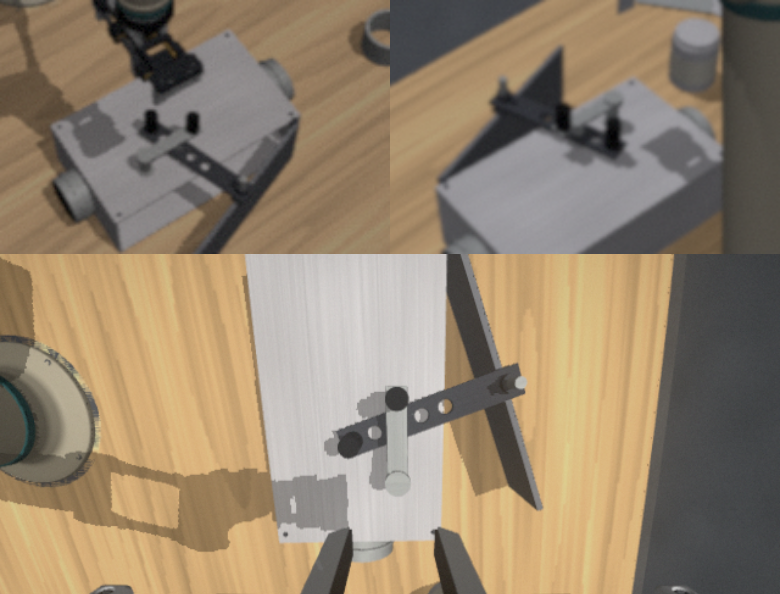

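The final picture shows the keeper running along the box's +y from its pivot at (397,484) to its knob at (397,399). Holes 1 and 2 are free on the flap side and hole 4 by the stay knob, so hole 3 is on the peg under the keeper. The robot is clear.

```bash
python3 -c "
from plant import r
print(r.sign_off())"
```

```text
the job is handed in; nothing more can be done
None
```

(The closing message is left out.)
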